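# Close the model house and tuck the flashing under the shingles

## Robot

A 6-joint arm with a two-finger parallel gripper is mounted at the origin on the work surface. World frame = base frame: x ahead of the robot, y to its left, z up, the work surface at z = 0. Lengths are in mm, angles in rad, forces in N, time in s.
With the tool pointing down it reaches from about 400 to 925 mm from the base axis. Payload 12.5 kg.
Tool frame: the origin (TCP) lies at the centre of the arm's flange, where the gripper is bolted on; the fingertips stand 190 mm ahead of it and the grasp point (between the pads) lies 171 mm ahead of it; z points along the fingers, y is the line along which they close (so a half turn about z gives the same grasp; the last joint's range is limited). The gripper opens to 95 mm and grips with 3 to 60 N. Pads are 20 mm wide; open, the fingers measure 119 mm over their backs; the gripper's body (75 mm by 180 mm) begins 59 mm behind the grasp point.
Start: joints at [-1.369, 0.491, 1.559, -0, 1.092, -0.106], TCP at [189.371, -595.62, 404.761] pointing down, gripper open.
Joint ranges: [-3.1, 3.1], [-0.84, 2.19], [0.05, 2.79], [-1.13, 4.28], [0.06, 2.93], [-2.69, 2.69]. Speed limits (rad/s): [2.22, 2.22, 2.79, 3.14, 3.14, 3.14].

## Interface

Orientations are given as [roll, pitch, yaw] about the fixed x, y, z axes, in that order (R = Rz(yaw) Ry(pitch) Rx(roll)).
In Python, from cell import env, read_camera, search_frame, cut_out gives the robot as it stands. The module is installed in compiled form; this text tells all that it offers.
- The arm moves only by the tool move_arm, never from a script. Its argument "commands" is a list of rows, each a list of 3 entries, a list of its own where there are three numbers: the shift along the world's x, y, z normalised to -1 to 1, where 1 is 0.03 m, then the turn about the world's z normalised to -1 to 1, where 1 is 0.08 rad, then the opening, from -1 (shut) to 1 (fully open), so that 0 is half open. A call has 1 to 20 rows; each row shifts and turns the commanded pose from where the row before left it; what a row does not reach is not made up. A row lasts 1/12 s, in which the tool goes at most 41.7 mm and 7.16 degrees, less where a joint would pass 70% of its speed; a pose out of reach is approached as far as the arm can. A call with a number of a shift or a turn outside -1 to 1 is refused whole. A call with a gripper value outside its range is refused whole. The fingers move at their own pace and stop on an object; the grip force is fixed at half the most. Time passes only in rows, so rows that do not move let the fingers close. It gives the time, the measured TCP pose, the force, the opening and the grip force at its end, in the units of the state.
- env.state(): the state, without advancing time (a new reading comes with each control period).
- read_camera(name): name is "side" or "top" or "wrist"; returns a dict with "image" (384x512x3 uint8, red, green, blue), "fx", "fy", "cx", "cy" (pixels), "D" ([k1, k2, p1, p2, k3] as OpenCV has them; the pictures are not rectified), "rvec" (rotation vector, rad) and "tvec" (3), from world to camera coordinates, as OpenCV has them. Camera axes: x right, y down, z forward; pixel columns grow to the right and rows downward; lengths in mm; the calibration is good to about 2 mm. A picture is of the moment at which its call begins. There is no depth.
- env.job_done(): hands the job in; it is judged then, once.
Trained networks look in a picture, given as the dict that the camera call returned (one of the last four; its "shot" number tells which), for a name from the list of things; names that differ only in an ending like _2 or _b are one class to them, and where a whole thing is asked for, a point or a joint stands for the part that bears it (a point fixed in the world has none). Each returns a list of dicts, best first, with "confidence" (0 to 1); they miss things now and then, are a little off and sometimes report something else, mostly with a low value. They report only what shows in the picture. A call takes as long as a camera call. They do not tell look-alikes from the thing itself.
- search_frame(thing, picture): "at" ([column, row] in pixels, amid what is visible of it).
- cut_out(thing, picture): "region" (384x512 bool, what is visible of it) and "at" ([column, row] in pixels, amid what is visible of it).
The state is a dict: "t": time; "joints": joint angles; "qvel": joint speeds; "tau": joint torques, N m; "eef_pos": TCP position; "tcp_rot": TCP orientation; "ft_force": force on the tool from outside, world axes, zero at the start; "moment": the same for the moment, N m; "opening": opening from 0.0 (shut) to 1.0 (fully open); "grip_force": force on a finger pad.
Only numpy, scipy, OpenCV 4.12 (cv2) and the standard library are available. Lean on these libraries where they do the work, as an engineer would, in place of code of your own. Each camera call takes 0.05 s, during which the arm holds its last target. There are 200 camera calls.

## Task

The batteries are in the model house, so shut its roof hatch, then pick up the loose metal flashing and slide its flat edge up the roof under the middle of the lapped row of shingles, square to them and a good 30 mm in, without lifting the shingles. Press the flashing flat on the roof and finish while still holding it pressed down firmly (about 10 N), so that it can be pinned; do not disturb the other things on the table.

Things in the scene. Friction and masses are not known exactly. Their poses are not given: they have to be found in the camera images.
- house: model house, fixed to the table: wooden stick frame, white card gussets, brown card walls, hatch and shingles on top. Base board 300 (x) x 220 (y) x 12 mm; origin under its centre on the table, z up, x towards the high back. The roof is a single slope rising to +x at 0.21 rad (12 deg); its low eave is 122 mm in front of the origin and points at the robot
- roof: roof surface of the house, 200 mm wide (y). Origin in the middle of the hatch's hinge line, on the surface, 105 mm above the house's origin. x points up the slope, y to the left along the shingle row, z square off the roof. x from 0 to 140 mm is fixed plywood, from 0 to -127 mm the closed hatch, flush with it. Nothing on the roof stands over 25 mm above its surface
- lap (a point): point on the roof surface under the middle of the shingle row's free lower edge (x 20, y 0 mm in the roof's frame, same axes). The row: three dark wooden shingles side by side, 182 mm wide in all, each 58 wide, 5 thick, 85 mm long, undersides 8 mm above the roof, so the slot under them is 8 mm high; it is 71 mm deep up to a batten. A second, nailed row lies over them from x 67 mm
- hatch (a joint): angle of the roof hatch, rad: 0 shut (flush with the roof), 0.6 to 1.0 at the start. Plywood flap 196 wide, 127 long, 5 mm thick, with a 50 mm wide finger tab reaching 15 mm past the middle of its free edge. Hinged along its upper edge (origin and y axis of roof); the free edge rises on the robot's side. Stiff: it stays where left and shuts with under 2 N at the free edge
- hatch_edge (a point): middle of the hatch's free edge, on its outer face, 127 mm from the hinge; moves with the hatch
- shingle_left (a joint): lift of the left (+y) shingle, rad: 0 lying down. It is held at its head, 85 mm up the slope from its free edge, and a light spring (about 0.6 N at the free edge) keeps it down; 0.04 rad is 3.4 mm of lift at the free edge
- shingle_mid (a joint): lift of the middle shingle, likewise
- shingle_right (a joint): lift of the right (-y) shingle, likewise
- flashing: loose bare metal flashing, about 130 g: flat sheet 95 (x) x 110 (y) x 3 mm with a standing seam along the middle: an upright rib 10 mm thick (y), 45 mm long (x -46 to -1 mm), top 30 mm above the underside. Origin under the sheet's centre, z up, x towards the rib-free edge to be tucked. Starts flat on the table to one side of the house, rib up; the rib can be gripped from above
- seam (a point): top of the flashing's rib, middle of its length: 23.5 mm behind the flashing's origin and 30 mm above its underside
- tuck_left (a point): left (+y) corner of the flashing's tuck edge, on its underside (x 47.5, y 55 mm in the flashing's frame)
- tuck_right (a point): right (-y) corner of the flashing's tuck edge, on its underside (x 47.5, y -55 mm)
- tray: blue open tray 120 x 120 x 35 mm with spare shingles, on the other side of the house from the flashing; origin under its centre
- glue: white glue bottle, 54 mm across, 150 mm high; origin under its centre
- pencil_pot: green pot, 76 mm across and 100 mm high, pencils up to 190 mm high; origin under its centre
- tape: roll of yellow tape lying flat, 90 mm across, 24 mm high; origin under its centre
- pin_tin: steel tin of pins, 60 mm across, 40 mm high; origin under its centre
- frame_model: open wooden stick frame with card panels, 140 x 100 x 130 mm high; origin under its centre
Mind the look-alikes: they are no part of the job. Of the things like the flashing, leave any that is pink or turquoise; of the rest the larger one is meant.

How it is judged (in metres and radians):
On the way, in this order (a step that is already met when the one before it is completed fails the run):
1. the roof hatch is shut (value of joint hatch below 0.04 rad), for 0.2 s.
2. the flashing's edge is tucked under the shingle row, shingles down (value of joint each of hatch, shingle_left, shingle_mid, shingle_right below 0.04 rad and x of each of tuck_left, tuck_right in the frame of roof above 0.035 m and z of each of tuck_left, tuck_right in the frame of roof below 0.007 m and y of flashing in the frame of roof between -0.03 and 0.03 m), for 0.2 s.
At the end, for the whole second after the job is handed in: hatch shut (0.04 rad); both tuck corners 22 mm or more under the shingle edge, on the roof (7 mm); flashing centred within 30 mm, square within 0.12 rad, flat within 0.05 rad; shingles down (0.04 rad); fingers hold the flashing (over 3 N), pressing it on the roof (over 5 N) (value of joint each of hatch, shingle_left, shingle_mid, shingle_right below 0.04 rad and x of each of tuck_left, tuck_right in the frame of roof above 0.042 m and z of each of tuck_left, tuck_right in the frame of roof below 0.007 m and y of flashing in the frame of roof between -0.03 and 0.03 m and angle between the z axis of flashing and the z axis of roof, either way round below 0.05 rad and angle between the x axis of flashing and the x axis of roof, either way round below 0.12 rad and contact force between flashing and house above 5 N and contact force between the fingers and flashing above 3 N); the arm keeps its last pose, push and grip.
It fails at once if a shingle was lifted by more than 0.08 rad (7 mm at its free edge) (value of joint any of shingle_left, shingle_mid, shingle_right above 0.08 rad).
It fails at once if another thing on the table was moved by more than 30 mm (distance of any of tray, glue, pencil_pot, tape, pin_tin, frame_model from where it was at the start of the episode above 0.03 m).
It also fails if it takes over 72 s, if anything falls off the work surface, if the arm or the gripper's body presses on something with over 40 N, if the wrist force passes 120 N, or if a joint passes its speed limit or range.

## Working session

There is one attempt and no reset: what is moved stays moved. The work goes in short steps, Python scripts to look and compute and a tool call to move; the robot and the scene stay as the last step left them, time stands still between calls to the robot, and variables do not carry over. Pictures are saved under pics/ and viewed, at most 11 in all, crops included, and the job is handed in when it is done.

Besides the shell and the picture viewer there is one more tool, called after ">>>" by a JSON object that holds its "name" and its "arguments". move_arm: Moves the arm, as the interface text tells. Its arguments: {"type":"object","properties":{"commands":{"type":"array","items":{"type":"array"}}},"required":["commands"]}

```bash
mkdir -p pics
cat > h.py <<'E'
import numpy as np, cv2
from cell import env, read_camera, search_frame, cut_out
def ray(p,uv):
    K=np.array([[p["fx"],0,p["cx"]],[0,p["fy"],p["cy"]],[0,0,1.]])
    n=cv2.undistortPoints(np.array([[uv]],float),K,np.array(p["D"],float))[0,0]
    R=cv2.Rodrigues(np.array(p["rvec"],float))[0]; t=np.array(p["tvec"],float).ravel()
    d=R.T@np.array([n[0],n[1],1]); return -R.T@t, d/np.linalg.norm(d)
def onz(p,uv,z):
    o,d=ray(p,uv); return o+d*(z-o[2])/d[2]
def tri(obs):
    A=np.zeros((3,3));b=np.zeros(3)
    for p,uv in obs:
        o,d=ray(p,uv);M=np.eye(3)-np.outer(d,d);A+=M;b+=M@o
    return np.linalg.solve(A,b)
def proj(p,X):
    K=np.array([[p["fx"],0,p["cx"]],[0,p["fy"],p["cy"]],[0,0,1.]])
    return cv2.projectPoints(np.array(X,float).reshape(-1,1,3),np.array(p["rvec"],float),np.array(p["tvec"],float),K,np.array(p["D"],float))[0].reshape(-1,2)
def save(p,name,crop=None,s=1):
    im=p["image"][:,:,::-1]
    if crop: im=im[crop[1]:crop[3],crop[0]:crop[2]]
    cv2.imwrite("pics/"+name,cv2.resize(im,None,fx=s,fy=s,interpolation=cv2.INTER_CUBIC))
E
python3 - <<'E'
from h import *
S=env.state();print(S)
T=read_camera("top");D=read_camera("side")
im=np.vstack([T["image"],D["image"]])[:,:,::-1]
cv2.imwrite("pics/a.png",cv2.resize(np.hstack([T["image"],D["image"]])[:,:,::-1],(800,300)))
cv2.imwrite("pics/top.png",cv2.resize(T["image"][:,:,::-1],(800,600)));cv2.imwrite("pics/side.png",cv2.resize(D["image"][:,:,::-1],(800,600)))
for n in ["house","roof","lap","hatch","hatch_edge","flashing","seam","tuck_left","tuck_right","tray","glue","pencil_pot","tape","pin_tin","frame_model"]:
  for nm,p in (("top",T),("side",D)):
    try: print(n,nm,[(np.round(r["at"]).tolist(),round(r["confidence"],2)) for r in search_frame(n,p)[:4]])
    except Exception as e: print(n,e)
for nm,p in (("top",T),("side",D)): print(nm,ray(p,(256,192)))
E
```

```text
{'t': 0.0, 'joints': array([-1.36859997e+00,  4.91570718e-01,  1.55947859e+00,  7.53616965e-06,
        1.09168297e+00, -1.05583878e-01]), 'qvel': array([ 0.00099494, -0.00051553,  0.00079096,  0.00117308,  0.00109306,
       -0.00053141]), 'tau': array([ 2.14927146e-03, -6.12636709e+01, -2.58180535e+01,  6.93016173e-02,
        4.82661696e-02, -1.15674779e-04]), 'eef_pos': array([ 189.36401734, -595.58246145,  404.14465758]), 'tcp_rot': array([-3.14046008e+00, -1.26748502e-04,  3.07776689e-01]), 'ft_force': array([-0.88251867,  0.5852143 , -0.96537928]), 'moment': array([-0.04041031,  0.04028398, -0.02379947]), 'grip_force': 0.0, 'opening': 0.9954688686884928}
house top [([262.0, 137.0], 0.93)]
house side [([272.0, 218.0], 0.9)]
roof top [([258.0, 132.0], 0.77)]
roof side [([272.0, 220.0], 0.19)]
lap top [([260.0, 130.0], 0.94)]
lap side []
hatch top [([263.0, 152.0], 0.72)]
hatch side [([346.0, 272.0], 0.61)]
hatch_edge top [([262.0, 153.0], 0.93)]
hatch_edge side []
flashing top [([338.0, 177.0], 0.91), ([328.0, 215.0], 0.61), ([292.0, 221.0], 0.58)]
flashing side [([232.0, 308.0]
[... 634 characters left out ...]
0], 0.68), ([256.0, 262.0], 0.58), ([346.0, 272.0], 0.5)]
tray top [([165.0, 166.0], 0.69)]
tray side [([230.0, 173.0], 0.6)]
glue top [([173.0, 105.0], 0.88), ([242.0, 129.0], 0.65)]
glue side [([350.0, 270.0], 0.34)]
pencil_pot top [([322.0, 115.0], 0.92)]
pencil_pot side [([370.0, 228.0], 0.62)]
tape top [([133.0, 138.0], 0.51)]
tape side [([236.0, 148.0], 0.43)]
pin_tin top []
pin_tin side []
frame_model top [([378.0, 136.0], 0.93)]
frame_model side [([404.0, 267.0], 0.75)]
top (array([ 295.12074886,  -29.62478905, 1368.97622122]), array([ 0.08626773, -0.00518349, -0.99625851]))
side (array([ -335.12454338, -1086.78109851,   993.57837582]), array([ 0.48323762,  0.67504784, -0.55748705]))
```

View pics/top.png

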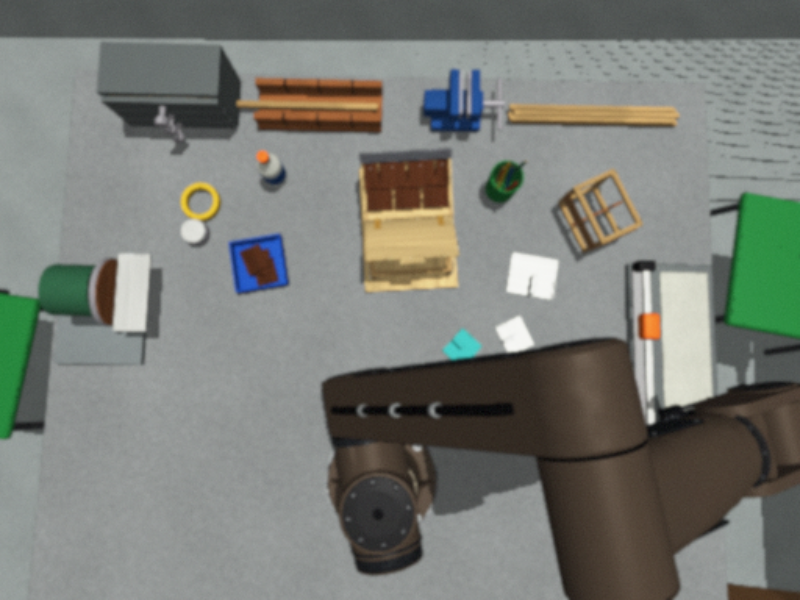

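View pics/side.png

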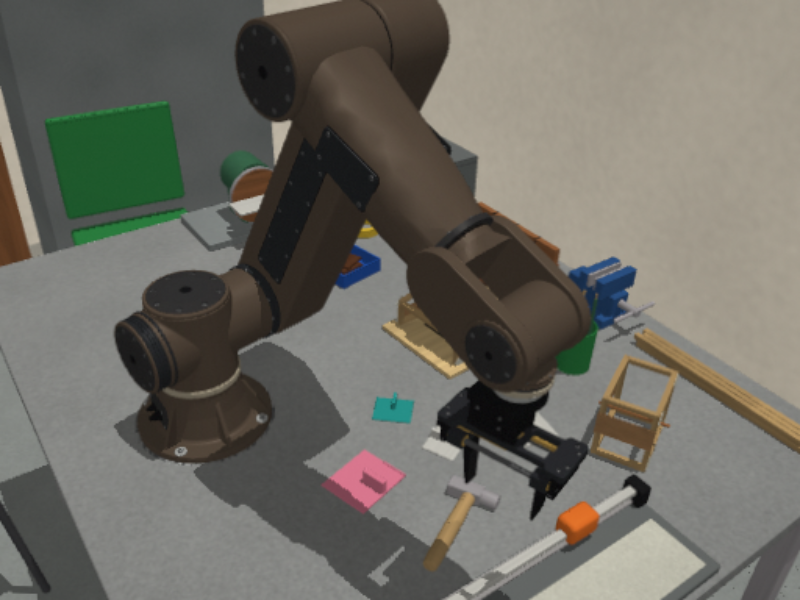

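Top view (800 px wide): house at (410,220), hatch open; candidates for the flashing are large white (533,275), small white (515,335), turquoise (462,347), and pink (side view 365,480). The large white one fits the description; I'm checking it in a close crop and measuring poses.

Run:
```python
from h import *
T=read_camera("top")
save(T,"crop.png",(215,80,365,240),3.7)
for n,z in (("flashing",3),("hatch",0),("house",0),("tray",0),("glue",75),("pencil_pot",50),("frame_model",65)):
  for r in cut_out(n,T)[:3]:
    m=r["region"].astype(np.uint8); c=cv2.findContours(m,0,2)[0]; c=max(c,key=cv2.contourArea)
    b=cv2.boxPoints(cv2.minAreaRect(c)); 
    print(n,round(r["confidence"],2),m.sum(),np.round(b).astype(int).tolist(),[np.round(onz(T,q,z)[:2]).tolist() for q in b],"mean",np.round(onz(T,r["at"],z)[:2]))
```

```text
flashing 0.84 262 [[283, 224], [295, 210], [308, 221], [295, 235]] [[296.0, -138.0], [349.0, -182.0], [310.0, -228.0], [258.0, -184.0]] mean [ 308. -177.]
flashing 0.74 723 [[324, 188], [327, 162], [357, 166], [354, 192]] [[435.0, -288.0], [531.0, -301.0], [517.0, -414.0], [421.0, -400.0]] mean [ 478. -345.]
flashing 0.73 332 [[316, 210], [331, 202], [340, 220], [325, 228]] [[353.0, -258.0], [383.0, -316.0], [317.0, -349.0], [288.0, -292.0]] mean [ 340. -300.]
hatch 0.6 1516 [[231, 142], [291, 138], [293, 166], [233, 170]] [[601.0, 59.0], [621.0, -164.0], [513.0, -172.0], [493.0, 49.0]] mean [557. -65.]
house 0.68 5291 [[228, 97], [289, 94], [294, 183], [233, 187]] [[775.0, 78.0], [794.0, -156.0], [448.0, -180.0], [430.0, 49.0]] mean [619. -50.]
tray 0.81 1220 [[145, 153], [181, 149], [185, 185], [149, 189]] [[550.0, 382.0], [570.0, 250.0], [436.0, 228.0], [417.0, 358.0]] mean [494. 302.]
tray 0.34 842 [[322, 188], [327, 161], [359, 166], [354, 193]] [[434.0, -283.0], [537.0, -300.0], [519.0, -419.0], [417.0, -401.0]] mean [ 487. -347.]
glue 0.79 310 [[161, 99], [174, 93], [185, 115], [172, 122]] [[736.0, 314.0], [761.0, 268.0], [678.0, 223.0], [652.0, 269.0]] mean [711. 267.]
pencil_pot 0.96 541 [[309, 128], [312, 101], [336, 103], [334, 131]] [[646.0, -226.0], [751.0, -235.0], [745.0, -325.0], [640.0, -315.0]] mean [ 698. -268.]
frame_model 0.6 1256 [[354, 126], [393, 106], [413, 144], [374, 164]] [[656.0, -386.0], [733.0, -527.0], [593.0, -595.0], [517.0, -456.0]] mean [ 624. -466.]
frame_model 0.16 717 [[324, 187], [328, 162], [357, 167], [353, 191]] [[431.0, -276.0], [520.0, -290.0], [506.0, -395.0], [417.0, -381.0]] mean [ 469. -331.]
```

View pics/crop.png

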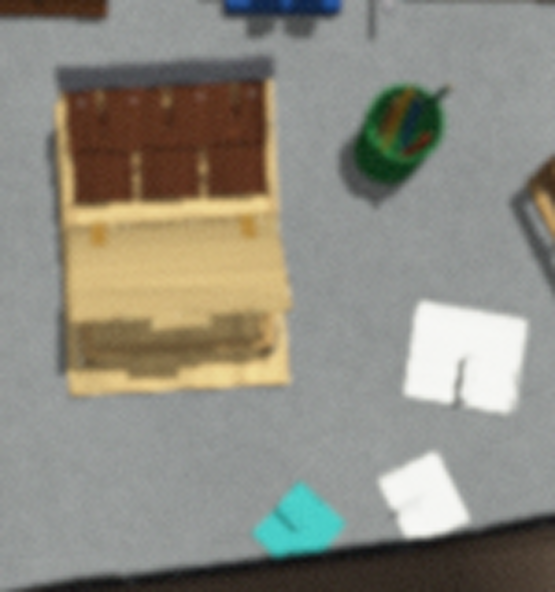

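The close crop confirms it: the large white sheet at crop (465,355) has its rib toward the robot, so the tuck edge faces away. It matches; I'll go and look from above it with the wrist camera.

>>> {"name": "move_arm", "arguments": {"commands": [[[0.8, 0.9, 0.3], -0.5, -1], [[0.8, 0.9, 0.3], -0.5, -1], [[0.8, 0.9, 0.3], -0.5, -1], [[0.8, 0.9, 0.3], -0.5, -1], [[0.8, 0.9, 0.3], -0.5, -1], [[0.8, 0.9, 0], -0.5, -1], [[0.8, 0.9, 0], -0.5, -1], [[0.8, 0.9, 0], -0.5, -1], [[0.8, 0.9, 0], -0.5, -1], [[0.8, 0.9, 0], -0.5, -1], [[0, 0, 0], 0, -1], [[0, 0, 0], 0, -1]]}}

```text
t: 3.0
eef_pos: [430.3, -324.4, 449.9]
tcp_rot: [3.141, -0.0, -0.089]
ft_force: [0.1, -0.1, 0.1]
opening: 0.212
grip_force: 0.0
```

Run:
```python
from h import *
W=read_camera("wrist"); save(W,"w1.png",None,1.56)
print(env.state()["eef_pos"],env.state()["tcp_rot"],ray(W,(256,192)))
for n in ["flashing","seam","tuck_left","tuck_right","lap","hatch_edge"]:
  print(n,[(np.round(r["at"]).tolist(),round(r["confidence"],2),np.round(onz(W,r["at"],3)[:2])) for r in search_frame(n,W)[:3]])
```

```text
[ 429.57687518 -325.32481555  449.7904983 ] [ 3.14129461e+00  9.24267040e-05 -9.00885525e-02] (array([ 500.30732423, -331.76493713,  430.17433058]), array([-0.25723985,  0.0130817 , -0.96625904]))
flashing [([258.0, 306.0], 0.91, array([ 198., -313.])), ([249.0, 225.0], 0.89, array([ 337., -311.])), ([267.0, 124.0], 0.59, array([ 481., -350.]))]
seam [([248.0, 228.0], 0.95, array([ 333., -309.])), ([254.0, 302.0], 0.86, array([ 206., -306.])), ([266.0, 126.0], 0.85, array([ 478., -347.]))]
tuck_left [([245.0, 226.0], 0.96, array([ 336., -306.])), ([258.0, 307.0], 0.65, array([ 196., -312.])), ([268.0, 127.0], 0.63, array([ 477., -350.]))]
tuck_right [([257.0, 303.0], 0.9, array([ 203., -312.])), ([267.0, 124.0], 0.74, array([ 481., -349.])), ([250.0, 227.0], 0.63, array([ 333., -313.]))]
lap [([26.0, 66.0], 0.78, array([590., -32.]))]
hatch_edge [([25.0, 86.0], 0.59, array([564., -24.]))]
```

View pics/w1.png

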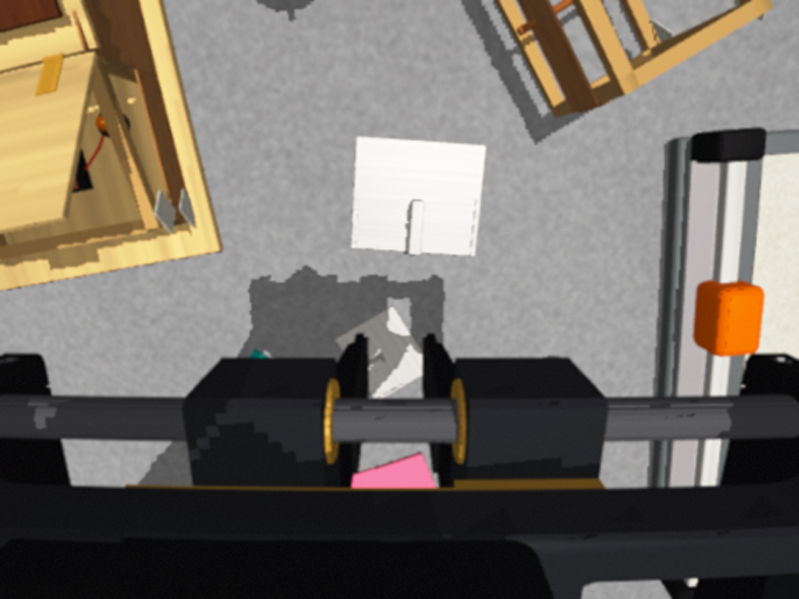

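The wrist view shows the large flashing with corners near (356,137), (485,145), (475,255), (351,247) and the rib at (416,225) toward the robot. Now I'll do the same over the house.

>>> {"name": "move_arm", "arguments": {"commands": [[[0, 0.9, 0.3], 0.3, -1], [[0, 0.9, 0.3], 0.3, -1], [[0, 0.9, 0.3], 0.3, -1], [[0, 0.9, 0.3], 0.3, -1], [[0, 0.9, 0.3], 0.3, -1], [[0, 0.9, 0.3], 0, -1], [[0, 0.9, 0.3], 0, -1], [[0, 0.9, 0.3], 0, -1], [[0, 0.9, 0], 0, -1], [[0, 0.9, 0], 0, -1], [[0, 0, 0], 0, -1], [[0, 0, 0], 0, -1]]}}

```text
t: 4.35
eef_pos: [429.2, -55.1, 522.0]
tcp_rot: [3.141, -0.0, 0.029]
ft_force: [-0.4, 0.1, 0.0]
opening: 0.007
grip_force: 0.0
```

Run:
```python
from h import *
W=read_camera("wrist"); save(W,"w2.png",None,1.56);T=read_camera("top")
import pickle;pickle.dump((W,T),open("w2.pkl","wb"))
print(env.state()["eef_pos"],env.state()["tcp_rot"],ray(W,(256,192)))
for n in ["lap","hatch_edge","house"]:
  for nm,p in (("w",W),("t",T)): print(n,nm,[(np.round(r["at"]).tolist(),round(r["confidence"],2)) for r in search_frame(n,p)[:3]])
```

```text
[429.398985   -56.27970902 521.76941972] [ 3.14128099e+00 -1.72840161e-05  2.74260144e-02] (array([499.4914975 , -54.28409267, 502.31017125]), array([-0.2566186 , -0.01741245, -0.96635589]))
lap w [([248.0, 66.0], 0.82), ([432.0, 129.0], 0.27)]
lap t [([262.0, 116.0], 0.69), ([240.0, 142.0], 0.68)]
hatch_edge w [([252.0, 80.0], 0.57), ([249.0, 8.0], 0.56)]
hatch_edge t [([277.0, 123.0], 0.65)]
house w [([254.0, 74.0], 0.75)]
house t [([262.0, 117.0], 0.8)]
```

View pics/w2.png

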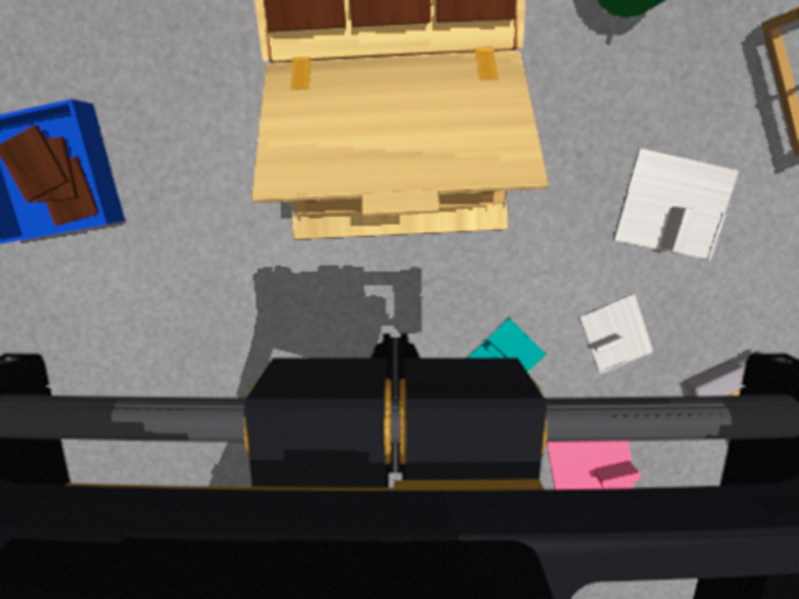

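Wrist view: hinge line ends about (266,62)/(522,52), shingle lower edge about (271,30) to (518,20), hatch edge corners (253,200)/(547,187), base front corners (293,239)/(507,228).

Run:
```python
from h import *
import pickle;W,T=pickle.load(open("w2.pkl","rb"))
s=512/800
f=lambda u,v,z:onz(W,(u*s,v*s),z)
def yaw(a,b): d=a-b; return np.arctan2(-d[0],d[1])
for nm,a,b,z in(("base",(293,239),(507,228),12),("hinge",(266,62),(522,52),105),("shing",(271,30),(518,20),122),):
  A=f(*a,z);B=f(*b,z);print(nm,A.round(),B.round(),"len",np.linalg.norm(A-B).round(),"mid",((A+B)/2).round(1),"yaw",yaw(A,B).round(3))
for q in (.6,.7,.8,.9,1.):
  z=105+127*np.sin(q-.21);A=f(253,200,z);B=f(547,187,z);print(q,z,(A+B)/2,np.linalg.norm(A-B),yaw(A,B), "len",np.linalg.norm(((A+B)/2-f(394,57,105))))
# top camera points from crop (x/3.7+215)
g=lambda u,v,z:onz(T,(215+u/3.7,80+v/3.7),z)
for nm,a,b,z in(("base",(70,395),(290,384),12),("shing",(78,207),(268,196),122),):
  A=g(*a,z);B=g(*b,z);print("top",nm,np.linalg.norm(A-B).round(),"mid",((A+B)/2).round(1),"yaw",yaw(A,B).round(3))
# flashing in w2
c=[f(641,149,3),f(738,171,3),f(709,259,0),f(615,240,3)]
print("fl w2",np.round(c),np.mean(c,0),[np.linalg.norm(c[i]-c[i-1]).round() for i in range(4)])
print("rib",f(672,220,15))
```

```text
base [431.  49.  12.] [ 449. -170.   12.] len 220.0 mid [439.7 -60.7  12. ] yaw 0.08
hinge [581.  48. 105.] [ 594. -149.  105.] len 197.0 mid [587.2 -50.7 105. ] yaw 0.065
shing [599.  39. 122.] [ 611. -140.  122.] len 180.0 mid [605.3 -50.6 122. ] yaw 0.066
0.6 153.28392872064148 [485.75617993 -57.85841181 153.28392872] 211.02601921462565 0.07232839428129524 len 112.00288032887157
0.7 164.76948779773707 [486.20817402 -57.74079013 164.7694878 ] 204.0816937880805 0.07232839428129545 len 117.01768038749849
0.8 175.65784990992356 [486.63666648 -57.62928424 175.65784991] 197.49844177905348 0.07232839428129538 len 122.58030690525749
0.9 185.84022214218993 [487.03737594 -57.52500828 185.84022214] 191.34204086548507 0.0723283942812954 len 128.40254525655934
1.0 195.21486559703618 [487.40629864 -57.42900413 195.2148656 ] 185.67400377026806 0.0723283942812954 len 134.2245167515995
top base 220.0 mid [438.1 -64.5  12. ] yaw 0.071
top shing 177.0 mid [602.3 -52.1 122. ] yaw 0.081
fl w2 [[ 532. -303.    3.]
 [ 515. -410.    3.]
 [ 422. -397.   -0.]
 [ 439. -288.    3.]] [ 476.99406945 -349.50368593    2.25      ] [np.float64(94.0), np.float64(108.0), np.float64(95.0), np.float64(110.0)]
rib [ 462.95664478 -339.69832019   15.        ]
```

>>> {"name": "move_arm", "arguments": {"commands": [[[0.8, 0, -0.5], 0.5, -1], [[0.8, 0, -0.9], 0, -1], [[0.7, -0.1, -1], 0, -1], [[0, 0, -1], 0, -1], [[0, 0, -1], 0, -1], [[0, 0, -0.7], 0, -1], [[0, 0, -0.7], 0, -1], [[0, 0, -0.7], 0, -1], [[0, 0, -0.7], 0, -1], [[0, 0, -0.7], 0, -1], [[0, 0, 0], 0, -1], [[0, 0, 0], 0, -1]]}}

```text
t: 5.75
eef_pos: [498.5, -58.9, 284.4]
tcp_rot: [-3.141, 0.002, 0.067]
ft_force: [0.3, 0.0, 0.1]
opening: 0.001
grip_force: 0.0
```

>>> {"name": "move_arm", "arguments": {"commands": [[[0, 0, -0.15], 0, -1], [[0, 0, -0.15], 0, -1], [[0, 0, 0], 0, -1], [[0, 0, 0], 0, -1]]}}

```text
t: 6.08
eef_pos: [498.7, -58.7, 277.8]
tcp_rot: [3.14, -0.004, 0.068]
ft_force: [-2.4, -0.5, 17.9]
opening: 0.004
grip_force: 8.5
```

>>> {"name": "move_arm", "arguments": {"commands": [[[0, 0, 0], 0, -1], [[0, 0, 1], 0, -1], [[0, 0, 1], 0, -1], [[-0.1, -0.6, 1], 0, -1], [[-0.2, -0.9, 0.3], -0.3, 1], [[-0.2, -1, 0], -0.3, 1], [[-0.2, -1, 0], -0.3, 1], [[-0.2, -1, 0], -0.3, 1], [[-0.2, -1, 0], -0.3, 1], [[-0.2, -1, 0], -0.3, 1], [[-0.2, -1, 0], -0.3, 1], [[-0.2, -1, 0], -0.3, 1], [[-0.2, -1, 0], -0.3, 1], [[-0.2, -0.1, 0], 0, 1], [[0, 0, 0], 0, 1], [[0, 0, 0], 0, 1]]}}

```text
t: 7.42
eef_pos: [435.1, -346.3, 375.2]
tcp_rot: [3.141, -0.0, -0.149]
ft_force: [0.7, 0.1, -0.2]
opening: 0.789
grip_force: 0.0
```

Run:
```python
from h import *
W=read_camera("wrist"); save(W,"w3.png",None,1.56);T=read_camera("top")
import pickle;pickle.dump((W,T),open("w3.pkl","wb"))
print(env.state()["eef_pos"],env.state()["tcp_rot"],env.state()["opening"])
cv2.imwrite("pics/t3.png",cv2.resize(T["image"][80:240,215:365,::-1],None,fx=3.7,fy=3.7))
a=cv2.imread("pics/w3.png");b=cv2.imread("pics/t3.png");b=cv2.resize(b,(300,320))
c=np.zeros((599,800,3),np.uint8);c[:,:]=a[:599,:800] if a.shape[1]>=800 else cv2.resize(a,(800,599));c[279:599,500:800]=b;cv2.imwrite("pics/w3c.png",c)
for n in ["flashing","seam"]:
  print(n,[(np.round(r["at"]).tolist(),round(r["confidence"],2),onz(W,r["at"],3).round()) for r in search_frame(n,W)[:3]])
```

```text
[ 435.64028278 -345.5996961   375.15953987] [ 3.14138288e+00 -3.64640238e-04 -1.47090195e-01] 0.8720400895203557
flashing [([248.0, 134.0], 0.9, array([ 480., -348.,    3.])), ([231.0, 243.0], 0.9, array([ 351., -307.,    3.]))]
seam [([230.0, 247.0], 0.79, array([ 346., -305.,    3.])), ([248.0, 135.0], 0.67, array([ 479., -348.,    3.])), ([375.0, 28.0], 0.28, array([ 571., -499.,    3.]))]
```

View pics/w3c.png

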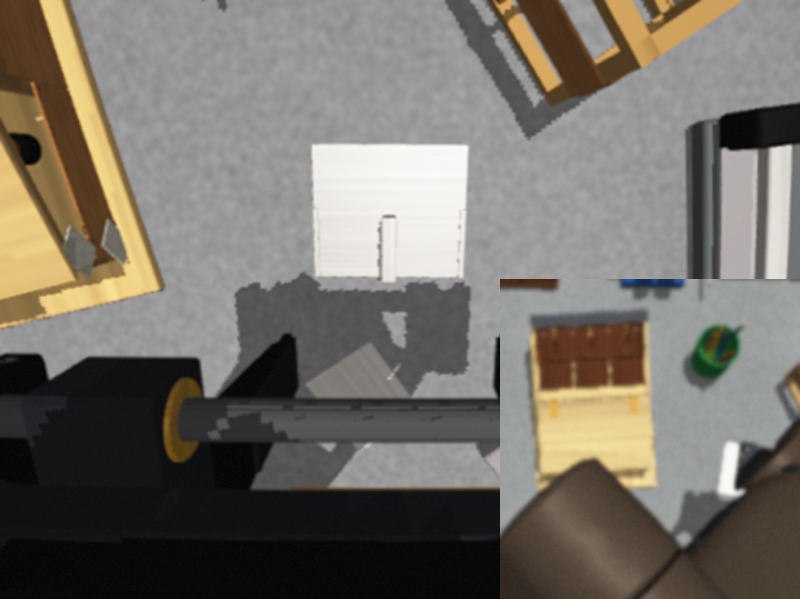

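Flashing square in view: corners (312,145), (468,145), (464,276), (315,277), rib top from (389,216) to (389,281). Next I'll check the hatch edge against its predicted shut outline.

Run:
```python
from h import *
import pickle;W,T=pickle.load(open("w3.pkl","rb"))
s=512/800
f=lambda u,v,z:onz(W,(u*s,v*s),z)
c=np.array([f(312,145,3),f(468,145,3),f(464,276,3),f(315,277,3)])
m=c.mean(0);print(c.round(1).tolist(),m)
d=(c[0]+c[1]-c[2]-c[3]);print("yaw",np.arctan2(d[1],d[0]), "yaw2",np.arctan2(-(c[0]-c[1])[0],(c[0]-c[1])[1]))
A=f(389,217,30);B=f(389,281,30);print("rib",A,B,(A+B)/2)
y=.071;R=lambda yaw:np.array([[np.cos(yaw),-np.sin(yaw),0],[np.sin(yaw),np.cos(yaw),0],[0,0,1]])
def roof(x,yy,q): a=q-.21 ; return np.array([588,-50.5,105])+R(y)@np.array([-x*np.cos(a),yy,x*np.sin(a)])
for q in(0,.1,.3,.85): print(q,proj(W,[roof(127,-98,q),roof(0,-98,q)])/s, proj(T,[roof(127,98,q),roof(127,-98,q)]))
im=W["image"][:,:,::-1].copy()
for q,col in((0,(0,0,255)),(.1,(255,0,0))):
  P=proj(W,[roof(127,-98,q),roof(0,-98,q),roof(127,0,q)]).astype(int)
  for j in(1,2): cv2.line(im,tuple(map(int,P[0])),tuple(map(int,P[j])),col,1)
cv2.imwrite("pics/chk.png",cv2.resize(im[60:230,0:140],None,fx=3.5,fy=3.5,interpolation=cv2.INTER_CUBIC))
```

```text
[[532.6, -302.5, 3.0], [516.2, -411.5, 3.0], [422.6, -397.7, 3.0], [438.6, -286.8, 3.0]] [ 477.51376288 -349.61841371    3.        ]
yaw -0.15619027898114365 yaw2 -0.14987040544954794
rib [ 476.77618079 -349.33296191   30.        ] [ 433.14982617 -342.62085428   30.        ] [ 454.96300348 -345.97690809   30.        ]
0 [[ 76.17792593 283.02600336]
 [-40.16538206  61.86384804]] [[235.01484819 177.30982813]
 [290.63738508 174.53582261]]
0.1 [[ 63.94382852 291.13684181]
 [-40.16538206  61.86384804]] [[234.86277021 177.43323483]
 [291.03248708 174.63172222]]
0.3 [[ 33.27918041 302.98375527]
 [-40.16538206  61.86384804]] [[234.4957345  176.57585372]
 [291.78626957 173.72005884]]
0.85 [[-101.97337371  287.25031508]
 [ -40.16538206   61.86384804]] [[233.15007035 166.53293573]
 [293.35656238 163.55147425]]
```

View pics/chk.png

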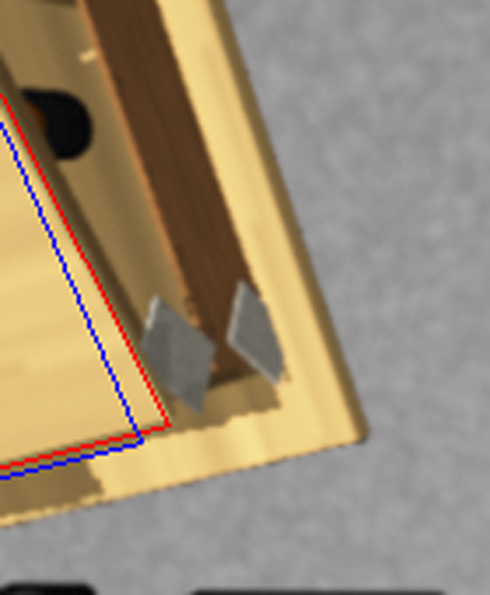

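The hatch outline matches the shut prediction (red), so the hatch is shut. Now for the grasp.

>>> {"name": "move_arm", "arguments": {"commands": [[[0.5, 0, -0.6], 0, 1], [[0.1, 0, -1], 0, 1], [[0, 0, -1], 0, 1], [[0, 0, -1], 0, 1], [[0, 0, -1], 0, 1], [[0, 0, -0.8], 0, 1], [[0, 0, -0.5], 0, 1], [[0, 0, 0], 0, 1], [[0, 0, 0], 0, -1], [[0, 0, 0], 0, -1], [[0, 0, 0], 0, -1], [[0, 0, 0], 0, -1], [[0, 0, 0], 0, -1], [[0, 0, 0], 0, -1], [[0, 0, 0], 0, -1], [[0, 0, 0], 0, -1], [[0, 0, 0], 0, -1], [[0, 0, 0], 0, -1]]}}

```text
t: 9.12
eef_pos: [453.3, -346.6, 197.7]
tcp_rot: [3.142, 0.0, -0.148]
ft_force: [0.5, 0.3, -0.5]
opening: 0.357
grip_force: 0.0
```

>>> {"name": "move_arm", "arguments": {"commands": [[[0, 0, 0], 0, -1], [[0, 0, 0], 0, -1], [[0, 0, 0], 0, -1], [[0, 0, 0], 0, -1], [[0, 0, 0], 0, -1], [[0, 0, 0], 0, -1], [[0, 0, 0], 0, -1], [[0, 0, 0], 0, -1]]}}

```text
t: 9.78
eef_pos: [453.4, -346.6, 197.7]
tcp_rot: [3.142, 0.0, -0.148]
ft_force: [0.4, 0.7, -1.2]
opening: 0.104
grip_force: 30.0
```

Gripped (10 mm opening, 30 N). Lifting and carrying over the hatch.

>>> {"name": "move_arm", "arguments": {"commands": [[[0, 0, 0.5], 0, -1], [[0, 0, 1], 0, -1], [[0, 0, 1], 0, -1], [[0, 0, 1], 0, -1], [[0, 0.3, 1], 0, -1], [[0.1, 0.7, 0.5], 0.25, -1], [[0.2, 0.9, 0], 0.3, -1], [[0.2, 0.9, 0], 0.3, -1], [[0.2, 0.9, 0], 0.3, -1], [[0.2, 0.9, 0], 0.3, -1], [[0.2, 0.9, 0], 0.3, -1], [[0.2, 0.9, 0], 0.3, -1], [[0.2, 0.9, 0], 0.3, -1], [[0.2, 0.9, 0], 0.3, -1], [[0.2, 0.9, 0], 0.1, -1], [[0.2, 0.6, 0], 0, -1], [[0, 0, 0], 0, -1], [[0, 0, 0], 0, -1]]}}

```text
t: 11.28
eef_pos: [516.4, -54.9, 347.7]
tcp_rot: [3.141, 0.0, 0.074]
ft_force: [0.2, 0.5, -1.6]
opening: 0.102
grip_force: 30.0
```

Run:
```python
from h import *
W=read_camera("wrist"); save(W,"w4.png",None,1.56)
import pickle;pickle.dump(W,open("w4.pkl","wb"))
print(env.state()["eef_pos"],env.state()["tcp_rot"],env.state()["opening"])
```

```text
[516.28286865 -55.68254642 347.6577335 ] [3.14138527e+00 2.86784252e-04 7.26236958e-02] 0.10074050069425781
```

View pics/w4.png

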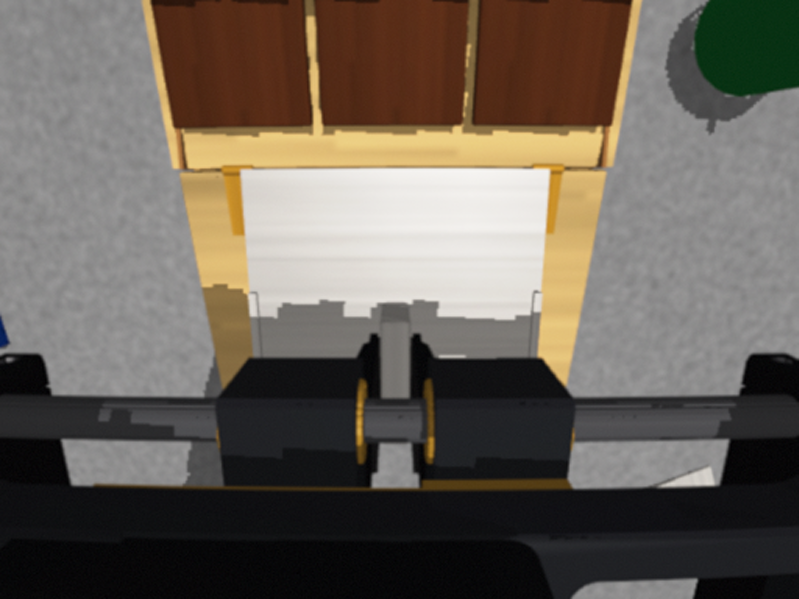

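The view shows the shingle edge from (175,128) to (614,124), with the flashing edge (242,169) to (550,168) square to it and centred. A quick numeric check next.

Run:
```python
from h import *
import pickle;W=pickle.load(open("w4.pkl","rb"))
s=512/800
f=lambda u,v,z:onz(W,(u*s,v*s),z)
for nm,a,b,z in(("sh",(175,128),(614,124),122),("hinge",(180,169),(606,170),105),("fl",(242,169),(550,168),153)):
  A=f(*a,z);B=f(*b,z);d=A-B;print(nm,A.round(1),B.round(1),((A+B)/2).round(1),np.linalg.norm(d).round(1),np.arctan2(-d[0],d[1]).round(3))
```

```text
sh [598.5  41.2 122. ] [ 613.3 -139.6  122. ] [605.9 -49.2 122. ] 181.3 0.082
hinge [581.7  46.9 105. ] [ 595.3 -146.6  105. ] [588.5 -49.8 105. ] 194.0 0.071
fl [584.1   3.5 153. ] [ 592.4 -105.7  153. ] [588.3 -51.1 153. ] 109.5 0.076
```

>>> {"name": "move_arm", "arguments": {"commands": [[[0, 0, -0.6], 0, -1], [[0, 0, -0.6], 0, -1], [[0, 0, -0.3], 0, -1], [[0, 0, -0.2], 0, -1], [[0, 0, -0.1], 0, -1], [[0, 0, -0.1], 0, -1], [[0, 0, 0], 0, -1]]}}

```text
t: 11.92
eef_pos: [516.4, -56.0, 290.9]
tcp_rot: [3.141, -0.0, 0.071]
ft_force: [-1.3, -1.4, 1.1]
opening: 0.105
grip_force: 30.0
```

>>> {"name": "move_arm", "arguments": {"commands": [[[0, 0, -0.06], 0, -1], [[0, 0, -0.04], 0, -1], [[0, 0, 0], 0, -1]]}}

```text
t: 12.17
eef_pos: [516.5, -55.7, 288.0]
tcp_rot: [3.141, -0.001, 0.072]
ft_force: [-3.4, -2.4, 4.4]
opening: 0.098
grip_force: 30.0
```

>>> {"name": "move_arm", "arguments": {"commands": [[[0, 0, -0.04], 0, -1], [[0, 0, 0], 0, -1], [[0, 0, 0], 0, -1]]}}

```text
t: 12.42
eef_pos: [516.5, -55.7, 287.3]
tcp_rot: [3.141, -0.001, 0.072]
ft_force: [-5.1, -2.8, 11.5]
opening: 0.103
grip_force: 30.0
```

Run:
```python
from h import *
W=read_camera("wrist"); D=read_camera("side"); 
a=cv2.resize(W["image"][50:250,90:410,::-1],(800,500),interpolation=cv2.INTER_CUBIC);cv2.imwrite("pics/w5.png",a)
print(env.state()["eef_pos"],env.state()["ft_force"])
```

```text
[516.47754508 -55.67469068 287.23657461] [-5.34550066 -2.56116217 11.27642521]
```

View pics/w5.png

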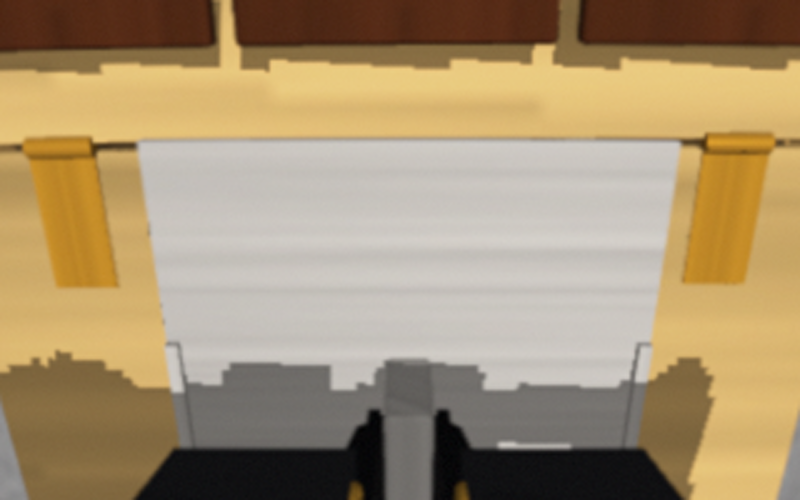

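The edge lies along the hinge line at row 140, flat, and centred under the middle shingle. Sliding up the slope with lighter pressure.

>>> {"name": "move_arm", "arguments": {"commands": [[[0, 0, 0.015], 0, -1], [[0.15, 0.011, 0.032], 0, -1], [[0.15, 0.011, 0.032], 0, -1], [[0.15, 0.011, 0.032], 0, -1], [[0.15, 0.011, 0.032], 0, -1], [[0, 0, 0], 0, -1]]}}

```text
t: 13.02
eef_pos: [534.8, -54.0, 291.2]
tcp_rot: [-3.141, 0.0, 0.072]
ft_force: [-3.6, 0.5, 8.3]
opening: 0.106
grip_force: 30.0
```

>>> {"name": "move_arm", "arguments": {"commands": [[[0.15, 0.011, 0.033], 0, -1], [[0.15, 0.011, 0.033], 0, -1], [[0.15, 0.011, 0.032], 0, -1], [[0, 0, 0], 0, -1]]}}

```text
t: 13.35
eef_pos: [548.4, -53.0, 294.1]
tcp_rot: [-3.141, 0.0, 0.072]
ft_force: [-3.8, -0.2, 6.8]
opening: 0.103
grip_force: 30.0
```

Run:
```python
from h import *
W=read_camera("wrist")
a=cv2.resize(W["image"][50:250,90:410,::-1],(800,500),interpolation=cv2.INTER_CUBIC);cv2.imwrite("pics/w6.png",a)
print(env.state()["eef_pos"],env.state()["ft_force"])
```

```text
[548.25657112 -53.03712944 294.11108159] [-2.09985958  0.96084126  7.09719923]
```

View pics/w6.png

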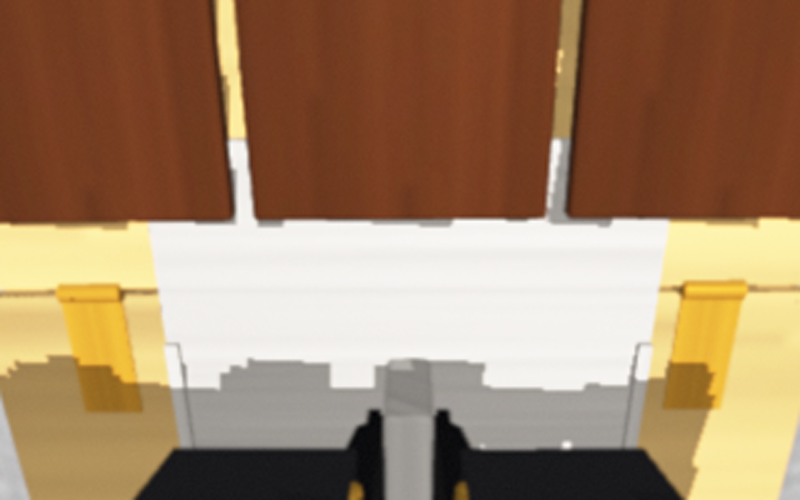

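The tuck edge shows through the gaps at row 140, with the lap at 218 and the hinge at 292, so it's about 20 mm in, with the shingles lying down. Going 20 mm further, then pressing.

>>> {"name": "move_arm", "arguments": {"commands": [[[0.15, 0.011, 0.031], 0, -1], [[0.15, 0.011, 0.031], 0, -1], [[0.15, 0.011, 0.031], 0, -1], [[0.15, 0.011, 0.031], 0, -1], [[0.05, 0.004, 0.01], 0, -1], [[0, 0, 0], 0, -1], [[0, 0, 0], 0, -1]]}}

```text
t: 13.98
eef_pos: [567.3, -51.6, 298.1]
tcp_rot: [-3.141, 0.001, 0.072]
ft_force: [-6.6, -0.7, 9.3]
opening: 0.105
grip_force: 30.0
```

>>> {"name": "move_arm", "arguments": {"commands": [[[0, 0, -0.01], 0, -1], [[0, 0, 0], 0, -1], [[0, 0, 0], 0, -1], [[0, 0, 0], 0, -1]]}}

```text
t: 14.32
eef_pos: [567.2, -51.6, 298.1]
tcp_rot: [-3.141, 0.001, 0.072]
ft_force: [-8.4, 0.2, 11.6]
opening: 0.102
grip_force: 30.0
```

Run:
```python
from h import *
W=read_camera("wrist")
a=cv2.resize(W["image"][50:250,90:410,::-1],(800,500),interpolation=cv2.INTER_CUBIC);cv2.imwrite("pics/w7.png",a)
s=env.state();print(s["eef_pos"],s["tcp_rot"],s["ft_force"],s["grip_force"])
```

```text
[567.21442765 -51.59717029 298.10191163] [-3.14136920e+00  5.83515024e-04  7.20399055e-02] [-6.96183072 -0.39254322 12.4396148 ] 30.004417598247528
```

View pics/w7.png

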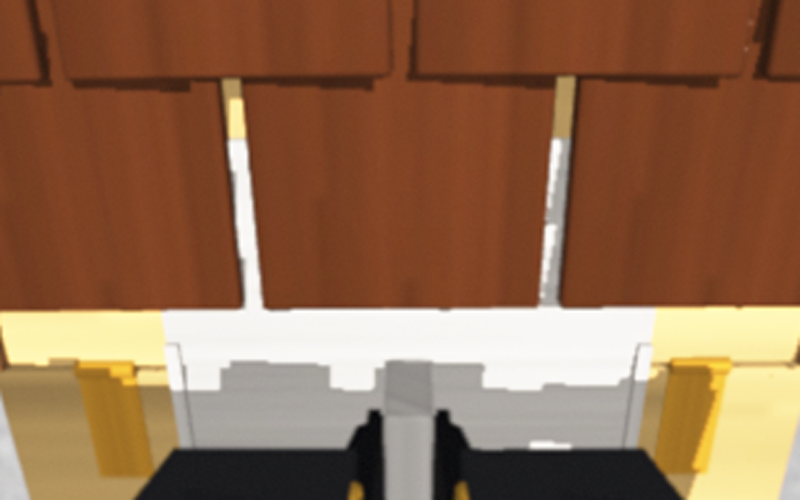

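The edge is visible through the gaps at row 138, lap at 308: about 36 mm in, square, shingles flat, with a press of about 12 N. Handing in.

```bash
python3 -c "
from cell import env
print(env.job_done())"
```

```text
the job is handed in; nothing more can be done
None
```

The hatch is shut and the flashing is about 36 mm under the middle of the shingle row, square, with the shingles lying down and held at about 12 N; the job is handed in, but it gave no verdict back.

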